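# Lift a hot headspace vial from the dry block heater with sprung vial forceps

### The arm

A 7-joint arm with a two-finger parallel gripper is mounted at the origin on a cart in front of the work surface, level with it; the furniture and walls round the work are solid. World frame = base frame: x ahead of the robot, y to its left, z up, the work surface at z = 0. Lengths are in m, angles in rad, forces in N, time in s.
With the tool pointing down it reaches from about 0.425 to 0.8 m from the base axis. Payload 8.3 kg.
Tool frame: the origin (TCP) lies midway between the tips of the shut fingers; the grasp point (between the pads) lies robot.grip_depth behind it (robot.grip_depth is the distance from the TCP to the grasp point, in m); z points along the fingers, y is the line along which they close (so a half turn about z gives the same grasp; the last joint's range is limited). The gripper opens to 85 mm and grips with 20 to 120 N. Pads are 22 mm wide; open, the fingers measure 114 mm over their backs; the gripper's body (76 mm by 85 mm) begins 54 mm behind the grasp point. The pads swing forward as they close: fully open they stand 13 mm farther back than shut.
Start: joints at [1.16, 0.383, 0.016, 1.37, -0.006, 1.388, -0.046], TCP at [0.213, -0.588, 0.231] pointing down, gripper open.
Joint ranges: [-2.95, 2.95], [-0.25, 2.06], [-1.52, 1.56], [0.18, 2.33], [-1.44, 4.58], [0.02, 2.06], [-3.01, 3.01]. Speed limits (rad/s): [2.39, 2.39, 3.01, 3.01, 3.14, 3.14, 3.14].

### API

Orientations are given as a 3x3 rotation matrix whose columns are the frame's x, y, z axes.
In Python, from cell import robot gives the robot as it stands.
- The arm moves only by the shell command python3 -m crank 'ROWS' [FORCE]. ROWS is a JSON object of lists of equal length, an entry for each row: "rot": the turn, a rotation vector about the tool's x, y, z normalised to -1 to 1, where 1 is 180 degrees, a list of three; "dp": the shift along the tool's x, y, z normalised to -1 to 1, where 1 is 7.5 cm, a list of three; "fingers": the gripper command: -1 is shut, 1 is fully open, values between are in proportion. In form: {"rot": [[rx, ry, rz], ...], "dp": [[x, y, z], ...], "fingers": [fingers, ...]}. A call has 1 to 10 rows; each row shifts and turns the commanded pose from where the row before left it, along the tool's axes as they then stand; what a row does not reach is not made up. A row lasts 1/10 s, in which the tool goes at most 50 mm and 8.59 degrees, less where a joint would pass 70% of its speed; a pose out of reach is approached as far as the arm can. A call with a number of a shift or a turn outside -1 to 1 is refused whole. A call with a gripper value outside its range is refused whole. The fingers move at their own pace and stop on an object; FORCE is the grip in N (left out, the last holds). Time passes only in rows, so rows that do not move let the fingers close. It gives the time, the measured TCP pose, the force, the opening and the grip force at its end, in the units of the state.
- robot.get_obs(): the state, without advancing time (a new reading comes with each control period).
- robot.snapshot(name): name is "side" or "top" or "wrist"; returns (picture, depth): 480x640x3 uint8, red, green, blue; 480x640 float32, m along the optical axis (not along the pixel's ray), 0 where there is no reading.
- robot.camera_model(name): a dict with "K" (3x3 intrinsics, pixels), "eye" and "orientation" of the camera in the world. Camera axes: x right, y down, z forward; pixel columns grow to the right and rows downward; lengths in m; the calibration is good to about 2 mm. A picture is of the moment at which its call begins: read the wrist's pose just before it. camera_model takes no time and is no camera call; for the wrist camera it gives the pose at the moment of the call.
- robot.finish_job(): hands the job in; it is judged then, once.
Trained networks look in the newest picture that a camera, given by its name, has taken for a name from the list of things; names that differ only in an ending like _2 or _b are one class to them, and where a whole thing is asked for, a point or a joint stands for the part that bears it (a point fixed in the world has none). Each returns a list of dicts, best first, with "p" (0 to 1); they miss things now and then, are a little off and sometimes report something else, mostly with a low value. They report only what shows in the picture. A call takes as long as a camera call.
- robot.regions_of(camera, name): "pixels" (480x640 bool, what is visible of it) and "box" ([left, top, right, bottom] in pixels, round what is visible of it).
The state is a dict: "time_s": time; "joints": joint angles; "dq": joint speeds; "effort": joint torques, N m; "tcp_pos": TCP position; "eef_rot": TCP orientation; "contact_force": force on the tool from outside, world axes, zero at the start; "torque": the same for the moment, N m; "gripper_width": finger opening in m; "finger_force": force on a finger pad.
Only numpy, scipy, OpenCV 4.12 (cv2) and the standard library are available. Lean on these libraries where they do the work, as an engineer would, in place of code of your own. Each camera call takes 0.05 s, during which the arm holds its last target. There are 200 camera calls.

### The job

The block heater and its vials are hot, so touch cover and vials only with the blue-handled sprung vial forceps: get the forceps' jaw tips under the cover's black lip and lever the clear cover right up until it stands open. Then lower the open jaws over the blue-capped vial, squeeze the forceps to the green gap mark so that the jaws close under the cap without pinching the glass neck, hold that gap steady and lift the vial upright clear out of the block, leaving the silver-capped vials in their wells. Finish while holding it up like that; nothing is put down or let go.

Things in the scene. Friction and masses are not known exactly. Their poses are not given: they have to be found in the camera images.
- forceps: Sprung vial forceps, 70 g, 177 mm long, lying on the bench. Origin: bench level, under the middle of the grips; x to the jaws, y to the left leg, z up; symmetric about x, mid-plane z = 11 mm. Two legs hinge on a 22 mm tall block at x = -95 mm and spring apart. A gap bar crosses at x = 32 mm (nut stands out up to 17 mm right): the right leg meets its green band at the mark, red is too tight
- forceps_grip (a point): Midway between the two blue grips, 11 mm above the bench. Grips: flat pads 46 mm long (x), 22 mm tall, outer faces vertical. Width over them at x = 0: 45 mm at rest, 34 mm at the green mark, where the faces are parallel; at rest each splays outward to the jaws by 0.058 rad. Each grip takes 8 N to start closing, 16 N at the mark; squeezed near the mark the forceps sit firmest
- jaw_middle (a point): Midway between the jaws, 65 mm ahead of forceps_grip in x, same height. Each jaw is a curved 3 mm wire, a quarter ring of 8.75 mm inner radius, hollow side inward; the jaw ends reach x = 74 mm
- jaw_left (a point): inner face of the left jaw, half-way round it; its distance to jaw_right is the jaw gap: 36 mm at rest, 17.5 mm at the green mark
- jaw_right (a point): inner face of the right jaw, half-way round it
- leg_left (a joint): Angle of the left leg, rad, grows as the forceps are squeezed: 0 at rest (gap 36 mm), 0.058 at the green mark (17.5 mm), 0.085 hard stop; jaw gap = 36 mm - 320 mm x angle. The right leg turns equally
- bath: White dry block heater, fixed, 84 mm deep (x), 166 mm wide (y), block top 62 mm above the bench. Origin: bench level under its centre; its front looks along its -x. Three wells 25 mm in diameter at x = 0, y = -42, 0, 42 mm, floor 22 mm above the bench
- cover (a joint): Angle of the clear cover, rad: 0 closed, 1.57 upright, stop at 1.75. Hinge line along the bath's y at its x = 42 mm, z = 63 mm. The cover is a clear shell 46 mm tall, as wide and deep as the bath; its stiff hinge stays where it is left; the lip needs about 0.6 N upward
- cover_lip (a point): Middle of the underside of the black lip at the cover's lower front edge, 94 mm from the hinge line. Lip 64 mm wide (y), 3 mm thick, sticking out 20 mm in front of the heater (its x = -42 to -62 mm when closed), underside 65 mm above the bench, nothing below. Axes turn with the cover; closed, they are the bath's
- vial_blue: Amber 20 ml headspace vial with BLUE cap, 30 g, upright in one of the three wells (which one varies). Origin: centre of its underside, z up its axis; 75 mm tall; body 22.5 mm in diameter up to 55 mm, neck 15 mm from 60 to 68 mm, cap 21 mm from 68 to 75 mm
- vial_blue_neck (a point): centre of the blue-capped vial's neck, 64 mm above its underside: bring jaw_middle here before squeezing to the mark
- vial_silver_a: the same vial with silver cap, in another well; stays where it is. Origin: centre of its underside
- vial_silver_b: the same vial with silver cap, in the remaining well; stays where it is. Origin: centre of its underside

How it is judged:
On the way, in this order (a step that is already met when the one before it is completed fails the run):
1. the cover starts to rise (beyond 0.15 rad) with the forceps' jaws at its lip (value of joint cover above 0.15 rad and distance between jaw_middle and cover_lip below 0.04 m), for 0.1 s.
2. the cover is levered open until it stands up (beyond 1.4 rad), the forceps in the gripper (value of joint cover above 1.4 rad and contact force between forceps and the fingers above 2 N), for 0.1 s.
3. the jaws are round the blue-capped vial's neck and squeezed to the marked gap (15.5 to 19.5 mm) (distance between jaw_left and jaw_right between 0.0155 and 0.0195 m and distance between jaw_middle and vial_blue_neck below 0.007 m and height (world z) of vial_blue below 0.03 m), for 0.2 s.
At the end, for the whole second after the job is handed in: The blue-capped vial hangs still in the jaws alone, gap steady at 15.5 to 19.5 mm, within 0.3 rad of upright, over 70 mm above the bench; the gripped forceps touch neither heater nor cover; the cover is open over 1.3 rad; the silver-capped vials are within 8 mm of their start (distance between jaw_left and jaw_right between 0.0155 and 0.0195 m and velocity of joint leg_left between -0.05 and 0.05 rad/s and contact force between forceps and the fingers above 2 N and distance between jaw_middle and vial_blue_neck below 0.009 m and contact force between vial_blue and forceps above 0.08 N and contact force between vial_blue and bath below 0.05 N and contact force between forceps and bath below 0.2 N and height (world z) of vial_blue above 0.07 m and angle between vial_blue's own z axis and vertical below 0.3 rad and linear speed of vial_blue below 0.05 m/s and value of joint cover above 1.3 rad and distance of each of vial_silver_a, vial_silver_b from where it was at the start of the episode below 0.008 m); the arm keeps its last pose, push and grip.
It fails at once if the gripper or arm touches the hot heater or its cover (contact force between bath and the arm above 0.5 N or contact force between bath and the fingers above 0.5 N).
It fails at once if the gripper or arm touches a hot vial (contact force between any of vial_blue, vial_silver_a, vial_silver_b and the fingers above 0.3 N or contact force between any of vial_blue, vial_silver_a, vial_silver_b and the arm above 0.3 N).
It fails at once if the glass neck is pinched or the vial struck (over 12 N from the forceps) (contact force between vial_blue and forceps above 12 N).
It fails at once if a silver-capped vial is lifted or moved out of place (distance of any of vial_silver_a, vial_silver_b from where it was at the start of the episode above 0.02 m).
It also fails if it takes over 54 s, if anything falls off the work surface, if the arm or the gripper's body presses on something with over 40 N, if the wrist force passes 120 N, or if a joint passes its speed limit or range.

## Working session

There is one attempt and no reset: what is moved stays moved. The work goes in short steps, Python scripts to look and compute and a shell command to move; the robot and the scene stay as the last step left them, time stands still between calls to the robot, and variables do not carry over. Pictures are saved under pics/ and viewed, at most 10 in all, crops included, and the job is handed in when it is done.

```bash
ls; mkdir -p pics; cat > h.py <<'E'
import numpy as np, cv2
from cell import robot
def world(cam,mask,d,m=None):
    m=m or robot.camera_model(cam); K=np.array(m["K"]); R=np.array(m["orientation"]); e=np.array(m["eye"])
    v,u=np.nonzero(mask&(d>0)); z=d[v,u]
    return (R@np.stack([(u-K[0,2])/K[0,0]*z,(v-K[1,2])/K[1,1]*z,z])).T+e
def snap(cam,fn=None):
    m=robot.camera_model(cam); p,d=robot.snapshot(cam)
    if fn: cv2.imwrite("pics/"+fn,p[:,:,::-1])
    return p,d,m
E
python3 - <<'E'
from h import *
np.set_printoptions(precision=4,suppress=True)
print(robot.grip_depth, robot.get_obs())
for c in ["top","side"]:
    p,d,m=snap(c,c+"0.png"); print(c,m["eye"],np.array(m["orientation"]).tolist(),m["K"][0])
    for n in ["forceps","bath","cover","vial_blue","vial_silver_a","cover_lip"]:
        for r in robot.regions_of(c,n)[:3]:
            P=world(c,r["pixels"],d,m)
            print(n,round(r["p"],2),r["box"],len(P), np.median(P,0) if len(P) else None, np.percentile(P,[2,98],axis=0).tolist() if len(P) else None)
E
```

```text
pics
0.0187 {'time_s': 0.0, 'joints': array([ 1.1601,  0.3842,  0.0163,  1.3712, -0.0063,  1.3882, -0.0465]), 'dq': array([-0.0004, -0.0015,  0.0003,  0.0013, -0.0005, -0.0006, -0.0009]), 'effort': array([ -0.0002, -62.7593,   0.8443, -37.1837,   0.0166,   0.0139,
         0.    ]), 'tcp_pos': array([ 0.2129, -0.5871,  0.2303]), 'eef_rot': array([[ 0.9401,  0.3409, -0.0007],
       [ 0.3409, -0.9401,  0.0018],
       [-0.    , -0.002 , -1.    ]]), 'contact_force': array([ 0.3038,  0.4229, -0.4272]), 'torque': array([ 0.0545, -0.0115, -0.0004]), 'finger_force': 0.0, 'gripper_width': 0.08590345635846051}
top [ 0.3433 -0.0694  0.9284] [[-0.022206672065337767, -0.9813784473821342, 0.19079624401338297], [-0.9995750934689402, 0.018190415201256624, -0.022775893206753477], [0.018881107815541354, -0.19122095023463748, -0.9813654018555068]] [531.3329   0.     324.2028]
forceps 0.96 [404.6, 208.8, 443.5, 309.3] 876 [ 0.4917 -0.2768  0.0146] [[0.4058010088194679, -0.29580805983126485, -0.002085683674555805], [0.5655410583429248, -0.2381582506870062, 0.02384319468459095]]
bath 0.66 [203.1, 154.1,
[... 940 characters left out ...]
04734, 0.00037841470026833473], [0.5605685513444322, -0.24126930741836028, 0.024265173972853958]]
bath 0.63 [336.0, 184.1, 394.0, 274.8] 3903 [ 0.5824 -0.0476  0.1049] [[0.5299831193644912, -0.07518103334111131, 0.011279343286839221], [0.6404689145243807, 0.08671670889592226, 0.11220885277744747]]
cover 0.94 [337.4, 187.9, 397.3, 252.4] 2739 [ 0.584  -0.022   0.1098] [[0.5303339949359448, -0.07420815605542774, 0.06814780546322222], [0.63880419558892, 0.0860625443994791, 0.11234324447981538]]
cover_lip 0.84 [336.7, 186.6, 393.5, 253.3] 2853 [ 0.5838 -0.021   0.1097] [[0.5297518143909319, -0.07427010629129062, 0.06595979673673309], [0.639034153789649, 0.08942087963520913, 0.11234515528293015]]
```

```bash
python3 - <<'E'
from h import *
np.set_printoptions(precision=4,suppress=True)
a=cv2.imread("pics/top0.png")[140:340,180:460]; b=cv2.imread("pics/side0.png")[160:380,240:420]
a=cv2.resize(a,None,fx=1.57*1,fy=1.57); b=cv2.resize(b,(350,428))
o=np.zeros((600,800,3),np.uint8); o[:a.shape[0],:a.shape[1]]=a; o[:428,445:795]=b
cv2.imwrite("pics/v1.png",o)
for c in ["top","side"]:
    p,d,m=snap(c)
    for n in ["cover","forceps"]:
        r=robot.regions_of(c,n)[0]; P=world(c,r["pixels"],d,m)
        Q=P[(P[:,2]>.103)] if n=="cover" else P[P[:,2]>.004]
        rr=cv2.minAreaRect((Q[:,:2]*1000).astype(np.float32)); print(c,n,rr,cv2.boxPoints(rr).tolist())
        if n=="forceps":
            hsv=cv2.cvtColor(p,cv2.COLOR_RGB2HSV); 
            for nm,lo,hi in [("blue",(95,110,40),(130,255,255)),("green",(45,110,50),(80,255,255)),("red",(0,140,60),(8,255,255))]:
                mk=cv2.inRange(hsv,lo,hi)>0; x0,y0,x1,y1=[int(t) for t in r["box"]]; k=np.zeros_like(mk); k[y0-8:y1+8,x0-8:x1+8]=1
                B=world(c,mk&k,d,m)
                if len(B): print(nm,len(B),B.mean(0),cv2.minAreaRect((B[:,:2]*1000).astype(np.float32)))
E
```

```text
top cover ((587.5693969726562, 15.389480590820312), (164.681640625, 85.51537322998047), 75.98878479003906) [[526.1481323242188, -54.14942169189453], [609.1193237304688, -74.85370635986328], [648.9906616210938, 84.92838287353516], [566.0194702148438, 105.6326675415039]]Traceback (most recent call last):
  File "<stdin>", line 10, in <module>
IndexError: list index out of range
```

View pics/v1.png

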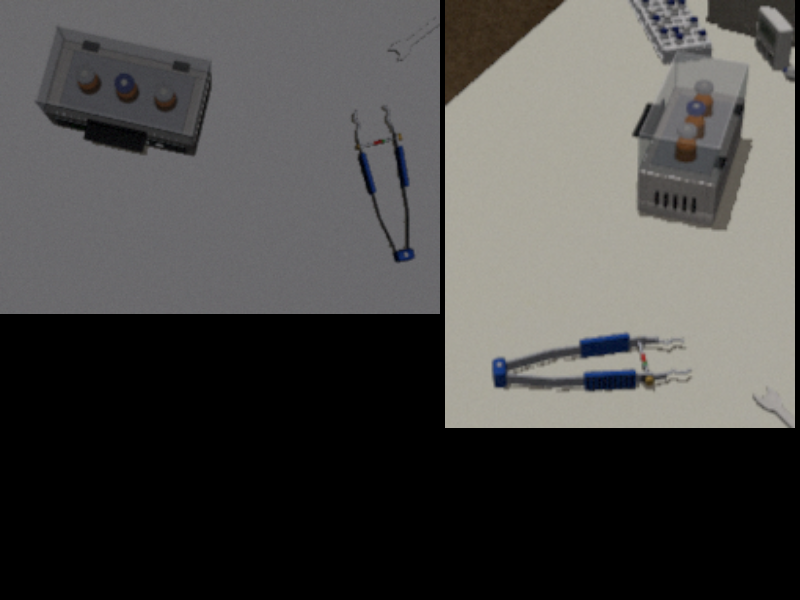

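The pictures show the bath with its lip toward the robot and the blue vial in the middle well. The forceps lie at the right, jaws pointing away from the robot. Next I fit the forceps pose.

```bash
cat > fp.py <<'E'
from h import *
np.set_printoptions(precision=4,suppress=True)
def blue(c,box,d,p,m):
    mk=cv2.inRange(cv2.cvtColor(p,cv2.COLOR_RGB2HSV),(100,110,30),(130,255,255))
    k=np.zeros_like(mk); x0,y0,x1,y1=box; k[y0:y1,x0:x1]=1
    n,l,s,_=cv2.connectedComponentsWithStats(mk*k)
    for i in range(1,n):
        if s[i,4]>20:
            B=world(c,l==i,d,m); T=B[B[:,2]>np.percentile(B[:,2],90)-.006]
            print(c,s[i].tolist(),"med",np.median(B,0),"top rect",cv2.minAreaRect((T[:,:2]*1000).astype(np.float32)),np.percentile(B[:,2],[5,95]))
E
python3 - <<'E'
from fp import *
for c,b in [("top",(395,195,455,320)),("side",(250,320,375,370))]:
    p,d,m=snap(c); blue(c,b,d,p,m)
p,d,m=snap("side")
r=[r for r in robot.regions_of("side","cover")]
if r:
    Q=world("side",r[0]["pixels"],d,m); Q=Q[Q[:,2]>.103]; print(cv2.minAreaRect((Q[:,:2]*1000).astype(np.float32)))
E
```

```text
top [433, 233, 7, 26, 74] med [ 0.5093 -0.286   0.0212] top rect ((508.63934326171875, -286.27880859375), (44.74812316894531, 4.4058661460876465), 5.260647296905518) [0.0168 0.0235]
top [410, 237, 9, 26, 74] med [ 0.5019 -0.2463  0.0208] top rect ((501.59979248046875, -246.82339477539062), (44.15299987792969, 5.127949237823486), 13.553506851196289) [0.0174 0.0239]
top [432, 298, 12, 8, 60] med [ 0.4103 -0.2819  0.0214] top rect ((410.3878173828125, -282.1261291503906), (10.377345085144043, 17.67754364013672), 0.765350878238678) [0.0168 0.0238]
side [310, 332, 25, 11, 210] med [ 0.5036 -0.2507  0.0139] top rect ((503.6754150390625, -249.93167114257812), (43.31920623779297, 7.196372985839844), 16.253681182861328) [0.0045 0.0234]
side [265, 344, 7, 15, 78] med [ 0.4126 -0.2918  0.0206] top rect ((411.7716979980469, -286.2554626464844), (8.728569984436035, 18.2884464263916), 7.462620258331299) [0.0042 0.0242]
side [311, 350, 27, 10, 185] med [ 0.5108 -0.2904  0.0159] top rect ((510.0038757324219, -290.701171875), (42.87672805786133, 5.486711025238037), 6.647857189178467) [0.0037 0.0237]
((588.1165161132812, 14.54913330078125), (169.97398376464844, 84.6617202758789), 75.95264434814453)
```

```bash
cat > plan.py <<'E'
# plan.py x y z yaw pitch : remaining move in crank units (tool axes now); pitch>0 lifts tool x
import sys
from h import *
from scipy.spatial.transform import Rotation as Ro
np.set_printoptions(precision=4,suppress=True)
def R_of(yaw,pitch): return (Ro.from_euler("z",yaw)*Ro.from_euler("y",-pitch)*Ro.from_euler("x",np.pi)).as_matrix()
if __name__=="__main__":
    x,y,z,yaw,pi=map(float,sys.argv[1:6]); o=robot.get_obs(); R=np.array(o["eef_rot"])
    print("t",o["time_s"],"tcp",o["tcp_pos"],"w",round(o["gripper_width"],4),"ff",round(o["finger_force"],2),"F",o["contact_force"])
    print("dp",R.T@(np.array([x,y,z])-o["tcp_pos"])/.075,"rot",Ro.from_matrix(R.T@R_of(yaw,pi)).as_rotvec()/np.pi,"q",o["joints"])
E
python3 -m crank '{"rot":[[0,0,0],[0,0,0.014],[0,0,0.014],[0,0,0.014],[0,0,0.013],[0,0,0],[0,0,0],[0,0,0],[0,0,0],[0,0,0]],"dp":[[0.5,-0.27,0],[0.5,-0.27,0],[0.5,-0.27,0],[0.5,-0.27,0],[0.5,-0.27,0],[0.5,-0.27,0],[0.5,-0.27,0],[0.5,-0.27,0],[0.4,-0.2,0],[0,0,0]],"fingers":[1,1,1,1,1,1,1,1,1,1]}'; python3 plan.py 0.506 -0.268 0.12 0.175 0
```

```text
time_s: 2.05
tcp_pos: [0.4945, -0.3313, 0.2311]
eef_rot: [[0.983, 0.183, 0.002], [0.183, -0.983, 0.003], [0.002, -0.002, -1.0]]
contact_force: [-0.3, -0.4, -0.5]
gripper_width: 0.0857
finger_force: 0.0
t 2.05 tcp [ 0.4945 -0.3313  0.2311] w 0.0857 ff 0.0 F [-0.2825 -0.3925 -0.4959]
dp [ 0.3016 -0.7984  1.484 ] rot [-0.0008 -0.0008  0.0029] q [ 0.6656  0.3258 -0.1649  1.4509  0.0502  1.369  -0.8876]
```

```bash
python3 -m crank '{"rot":[[0,0,0.003],[0,0,0],[0,0,0],[0,0,0],[0,0,0]],"dp":[[0.1,-0.27,0.4],[0.1,-0.27,0.4],[0.1,-0.26,0.4],[0,0,0.28],[0,0,0]],"fingers":[1,1,1,1,1]}'; python3 - <<'E'
from fp import *
p,d,m=snap("wrist","w1.png"); print(m["eye"]); blue("wrist",(0,0,640,480),d,p,m)
for r in robot.regions_of("wrist","forceps")[:2]: print(r["p"],r["box"])
E
python3 plan.py 0.506 -0.268 0.02 0.175 0
```

```text
time_s: 2.55
tcp_pos: [0.4999, -0.273, 0.1172]
eef_rot: [[0.986, 0.166, -0.005], [0.166, -0.986, 0.003], [-0.005, -0.003, -1.0]]
contact_force: [-0.8, 0.5, -0.7]
gripper_width: 0.0852
finger_force: 0.0
[ 0.5745 -0.2606  0.2597]
wrist [550, 0, 90, 132, 7777] med [ 0.6437 -0.4355  0.0097] top rect ((648.0215454101562, -446.6209716796875), (72.87135314941406, 64.10149383544922), 77.15830993652344) [0.0086 0.0109]
wrist [282, 200, 10, 60, 336] med [ 0.5046 -0.2483  0.0222] top rect ((503.27032470703125, -248.46328735351562), (43.669532775878906, 4.158509731292725), 12.92818832397461) [0.0211 0.0233]
wrist [338, 200, 10, 61, 313] med [ 0.511  -0.2874  0.0222] top rect ((509.58416748046875, -287.530029296875), (43.876304626464844, 4.126401901245117), 5.99052619934082) [0.021  0.0233]
wrist [305, 341, 22, 12, 186] med [ 0.4135 -0.2832  0.022 ] top rect ((412.4232177734375, -283.9102783203125), (9.758049011230469, 16.650718688964844), 10.042661666870117) [0.0205 0.0231]
0.95 [277.6, 125.0, 355.3, 353.3]
t 2.65 tcp [ 0.5017 -0.2751  0.1209] w 0.0858 ff 0.0 F [ 0.3269 -0.7738  0.706 ]
dp [ 0.0726 -0.0838  1.345 ] rot [ 0.0001  0.0001 -0.0034] q [ 0.5968  0.3571 -0.1887  1.6632  0.0731  1.1282 -1.0181]
```

View pics/w1.png

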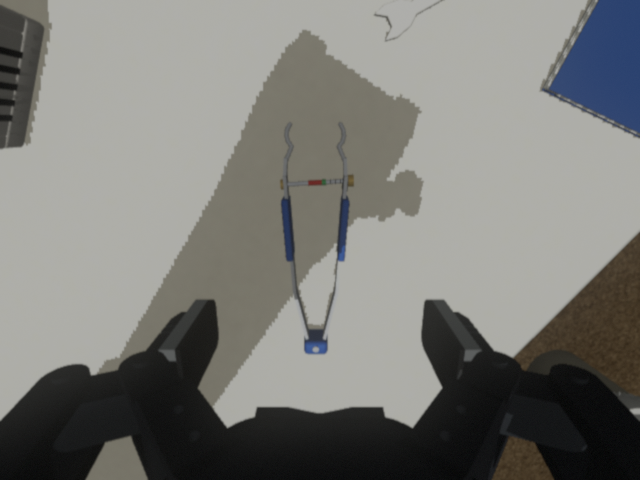

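```bash
python3 -m crank '{"rot":[[0,0,0],[0,0,0],[0,0,0],[0,0,0],[0,0,0]],"dp":[[0.07,-0.084,0.4],[0,0,0.4],[0,0,0.4],[0,0,0.25],[0,0,0]],"fingers":[0.35,0.35,0.35,0.35,0.35]}' 20; python3 plan.py 0.506 -0.268 0.0 0.165 0
```

```text
time_s: 3.15
tcp_pos: [0.505, -0.2676, 0.0105]
eef_rot: [[0.987, 0.163, -0.002], [0.163, -0.987, 0.001], [-0.002, -0.001, -1.0]]
contact_force: [-0.6, -0.4, 0.0]
gripper_width: 0.0577
finger_force: 0.0
t 3.15 tcp [ 0.505  -0.2676  0.0105] w 0.0577 ff 0.0 F [-0.6204 -0.4081  0.0103]
dp [0.0126 0.007  0.1399] rot [-0.0004  0.0007 -0.0003] q [ 0.5745  0.4873 -0.1809  1.7547  0.1071  0.9117 -1.0584]
```

```bash
python3 -m crank '{"rot":[[0,0,0],[0,0,0],[0,0,0]],"dp":[[0.013,0.007,0.07],[0,0,0.07],[0,0,0]],"fingers":[0.15,0.15,0.15]}' 20; python3 -m crank '{"rot":[[0,0,0],[0,0,0],[0,0,0]],"dp":[[0,0,0.02],[0,0,0.02],[0,0,0]],"fingers":[0.15,0.15,0.15]}' 20;  python3 plan.py 0.506 -0.268 0.0 0.165 0
```

```text
time_s: 3.45
tcp_pos: [0.5077, -0.2677, 0.0017]
eef_rot: [[0.986, 0.165, 0.001], [0.165, -0.986, -0.001], [0.001, 0.001, -1.0]]
contact_force: [0.1, 0.1, -0.1]
gripper_width: 0.0491
finger_force: 0.0
time_s: 3.75
tcp_pos: [0.5072, -0.2673, -0.0019]
eef_rot: [[0.986, 0.165, 0.0], [0.165, -0.986, 0.0], [0.0, -0.0, -1.0]]
contact_force: [0.5, 1.4, -0.5]
gripper_width: 0.0495
finger_force: 0.0
t 3.75 tcp [ 0.5072 -0.2673 -0.0019] w 0.0495 ff 0.0 F [ 0.4822  1.4244 -0.4605]
dp [-0.018   0.0071 -0.0249] rot [-0.     -0.      0.0002] q [ 0.571   0.5062 -0.1795  1.759   0.1119  0.8863 -1.0624]
```

```bash
python3 -m crank '{"rot":[[0,0,0],[0,0,0],[0,0,0],[0,0,0],[0,0,0]],"dp":[[0,0,0],[0,0,0],[0,0,0],[0,0,0],[0,0,0]],"fingers":[0.05,-0.05,-0.15,-0.17,-0.17]}' 30; python3 -m crank '{"rot":[[0,0,0],[0,0,0]],"dp":[[0,0,-0.3],[0,0,-0.3]],"fingers":[-0.17,-0.17]}' 30;python3 -m crank '{"rot":[[0,0,0],[0,0,0],[0,0,0],[0,0,0]],"dp":[[0,0,-0.5],[0,0,-0.5],[0,0,-0.3],[0,0,0]],"fingers":[-0.17,-0.17,-0.17,-0.17]}' 30; python3 - <<'E'
from fp import *
p,d,m=snap("wrist","w2.png"); blue("wrist",(150,0,500,480),d,p,m)
E
python3 plan.py 0.506 -0.268 0.0 0.165 0
```

```text
time_s: 4.25
tcp_pos: [0.5082, -0.2679, -0.0005]
eef_rot: [[0.986, 0.165, 0.002], [0.165, -0.986, -0.001], [0.002, 0.002, -1.0]]
contact_force: [-1.1, 1.0, 9.8]
gripper_width: 0.0353
finger_force: 16.5
time_s: 4.45
tcp_pos: [0.5065, -0.2669, 0.0429]
eef_rot: [[0.986, 0.165, -0.002], [0.165, -0.986, 0.001], [-0.001, -0.001, -1.0]]
contact_force: [0.7, 0.1, -0.4]
gripper_width: 0.0358
finger_force: 13.8
time_s: 4.85
tcp_pos: [0.5094, -0.2682, 0.1448]
eef_rot: [[0.986, 0.165, 0.006], [0.165, -0.986, -0.003], [0.006, 0.004, -1.0]]
contact_force: [0.9, -0.3, -0.7]
gripper_width: 0.0356
finger_force: 13.8
wrist [272, 281, 17, 101, 1108] med [ 0.5074 -0.2526  0.1672] top rect ((505.3958435058594, -252.8553466796875), (44.7003059387207, 4.718559741973877), 10.709061622619629) [0.1662 0.1682]
wrist [352, 282, 14, 99, 1002] med [ 0.5113 -0.2831  0.1674] top rect ((510.824951171875, -283.3642578125), (44.334407806396484, 4.422452449798584), 8.746319770812988) [0.1665 0.1684]
t 4.9 tcp [ 0.5082 -0.2677  0.1424] w 0.0358 ff 13.83 F [ 0.4343 -0.2947 -1.492 ]
dp [-0.035  -0.0051  1.898 ] rot [ 0.0007 -0.0009  0.0002] q [ 0.5858  0.3399 -0.1953  1.6358  0.0706  1.1692 -1.0312]
```

View pics/w2.png

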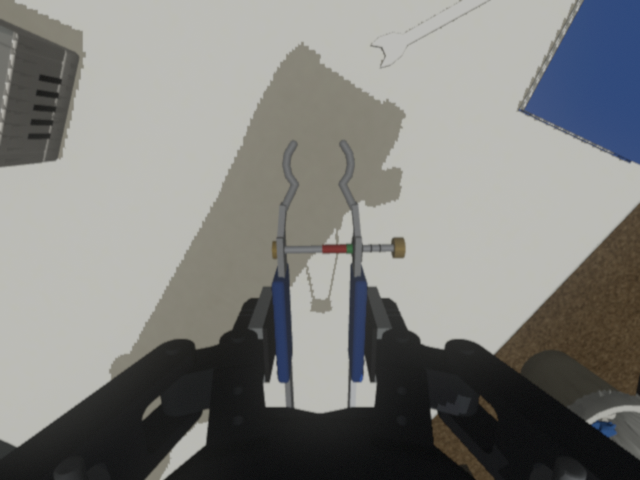

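Forceps gripped and level, jaws ahead (around 290–350, 145). I move to in front of the lip while squeezing slightly closer to the mark.

```bash
python3 -m crank '{"rot":[[0,0,0],[0,0,0],[0,0,0],[0,0,0],[0,0,0],[0,0,0],[0,0,0],[0,0,0],[0,0,0],[0,0,0]],"dp":[[-0.3,0,0],[-0.4,-0.3,0],[-0.2,-0.45,0],[0,-0.5,0],[0.1,-0.5,0],[0.1,-0.5,0],[0.1,-0.5,0],[0.1,-0.5,0],[0.1,-0.4,0],[0.1,-0.3,0]],"fingers":[-0.2,-0.2,-0.2,-0.2,-0.2,-0.2,-0.2,-0.2,-0.2,-0.2]}' 30; python3 -m crank '{"rot":[[0,0,0.026],[0,0,0.026],[0,0,0.026],[0,0,0.026],[0,0,0.026],[0,0,0]],"dp":[[0,0,0],[0,0,0],[0,0,0],[0,0,0],[0,0,0],[0,0,0]],"fingers":[-0.2,-0.2,-0.2,-0.2,-0.2,-0.2]}' 30;  python3 plan.py 0.4384 0.0523 0.038 -0.245 0
```

```text
time_s: 5.9
tcp_pos: [0.435, 0.0234, 0.1393]
eef_rot: [[0.986, 0.167, -0.002], [0.167, -0.986, 0.0], [-0.002, -0.001, -1.0]]
contact_force: [-0.0, -0.1, -0.2]
gripper_width: 0.0343
finger_force: 15.2
time_s: 6.5
tcp_pos: [0.4352, 0.0212, 0.1392]
eef_rot: [[0.97, -0.242, -0.002], [-0.242, -0.97, 0.0], [-0.002, 0.0, -1.0]]
contact_force: [-0.0, -1.0, -1.2]
gripper_width: 0.0345
finger_force: 15.2
t 6.5 tcp [0.4352 0.0212 0.1392] w 0.0345 ff 15.16 F [-0.0034 -0.987  -1.2132]
dp [-0.0559 -0.4136  1.3498] rot [0.0001 0.0008 0.0003] q [ 0.2983  0.0737 -0.4345  1.9699  0.034   1.1074 -1.9652]
```

```bash
python3 -m crank '{"rot":[[0,0,0],[0,0,0],[0,0,0],[0,0,0],[0,0,0]],"dp":[[-0.06,-0.2,0.3],[0,-0.21,0.35],[0,0,0.35],[0,0,0.35],[0,0,0]],"fingers":[-0.2,-0.2,-0.2,-0.2,-0.2]}' 30; python3 - <<'E'
from fp import *
p,d,m=snap("wrist","w3.png"); blue("wrist",(150,150,500,480),d,p,m)
hsv=cv2.cvtColor(p,cv2.COLOR_RGB2HSV)
p,d,m=snap("side"); cv2.imwrite("pics/s3.png",cv2.resize(p[150:340,230:430,::-1],None,fx=3,fy=3))
E
python3 plan.py 0.4384 0.0523 0.038 -0.245 0
python3 - <<'E'
import cv2,numpy as np
a=cv2.imread("pics/w3.png");b=cv2.imread("pics/s3.png")
o=np.zeros((570,800,3),np.uint8);o[:300,:400]=cv2.resize(a,(400,300));o[:380,400:]=cv2.resize(b,(400,380));cv2.imwrite("pics/v3.png",o)
E
```

```text
time_s: 7.0
tcp_pos: [0.4359, 0.0519, 0.0358]
eef_rot: [[0.971, -0.238, -0.008], [-0.238, -0.971, -0.0], [-0.007, 0.002, -1.0]]
contact_force: [-0.5, 0.3, -0.3]
gripper_width: 0.0342
finger_force: 15.2
wrist [350, 277, 15, 105, 1232] med [0.4333 0.0378 0.0582] top rect ((431.4287109375, 38.14042663574219), (4.867205619812012, 45.022560119628906), 76.38382720947266) [0.0569 0.0592]
wrist [274, 281, 16, 101, 1173] med [0.4401 0.0664 0.0582] top rect ((438.3592224121094, 66.90231323242188), (4.852033615112305, 45.37240982055664), 76.76126861572266) [0.057  0.0591]
t 7.1 tcp [0.4386 0.0522 0.0391] w 0.0343 ff 15.17 F [-0.1434 -0.0675  0.9044]
dp [-0.0026 -0.0009  0.015 ] rot [0.0001 0.0006 0.0012] q [ 0.2261  0.2326 -0.4571  2.0605  0.1316  0.8778 -2.1168]
```

View pics/v3.png

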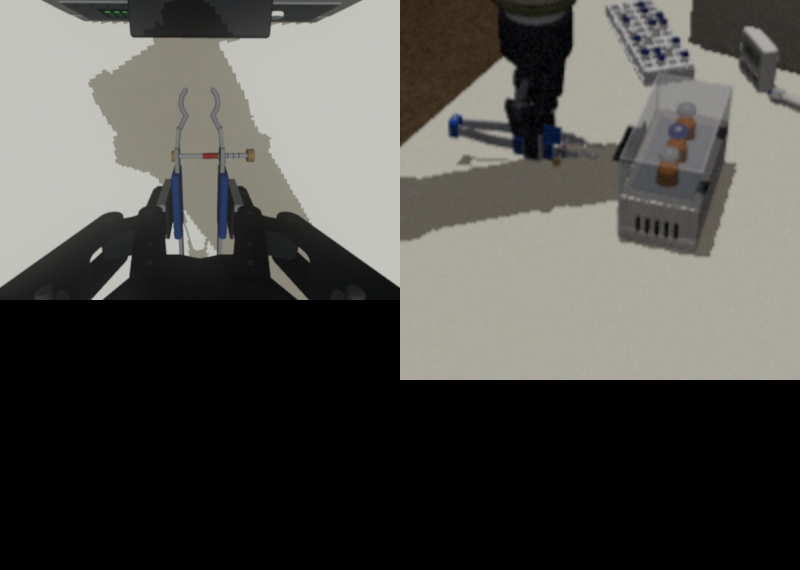

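Wrist view: lip (black, cols 210–430, lower edge row ~59 full scale) is centred on the jaws. Advance under the lip and start levering.

```bash
python3 -m crank '{"rot":[[0,0,0],[0,0,0],[0,0,0],[0,0,0],[0,0,0],[0,0,0],[0,0,0],[0,0,0],[0,0,0],[0,0,0]],"dp":[[0.2,0,0],[0.17,0,0],[0,0,0],[0,0,-0.1],[0,0,-0.08],[0.014,0,-0.19],[0.042,0,-0.183],[0.069,0,-0.175],[0.094,0,-0.163],[0,0,0]],"fingers":[-0.2,-0.2,-0.2,-0.2,-0.2,-0.2,-0.2,-0.2,-0.2,-0.2]}' 30
python3 - <<'E'
from fp import *
p,d,m=snap("side"); cv2.imwrite("pics/s4.png",cv2.resize(p[150:340,230:430,::-1],None,fx=3,fy=3))
p,d,m=snap("wrist"); blue("wrist",(150,150,500,480),d,p,m)
E
python3 plan.py 0.4384 0.0523 0.038 -0.245 0
```

```text
time_s: 8.1
tcp_pos: [0.4836, 0.0416, 0.1084]
eef_rot: [[0.971, -0.24, 0.004], [-0.24, -0.971, 0.0], [0.004, -0.001, -1.0]]
contact_force: [0.2, 0.3, -0.2]
gripper_width: 0.0342
finger_force: 15.2
wrist [351, 280, 14, 102, 1157] med [0.4801 0.0275 0.1296] top rect ((477.72406005859375, 27.93848419189453), (4.633600234985352, 45.217769622802734), 76.54396057128906) [0.1285 0.1306]
wrist [275, 282, 15, 100, 1073] med [0.4862 0.0564 0.1296] top rect ((484.529052734375, 56.930660247802734), (4.708702564239502, 45.51982879638672), 76.8828353881836) [0.1286 0.1305]
t 8.2 tcp [0.4818 0.0417 0.1064] w 0.0343 ff 15.15 F [-0.7666  0.6029 -1.0846]
dp [-0.5964  0.0013  0.9112] rot [-0.     -0.0002  0.0008] q [ 0.2497  0.2176 -0.4496  1.898   0.1086  1.0491 -2.0583]
```

View pics/s4.png

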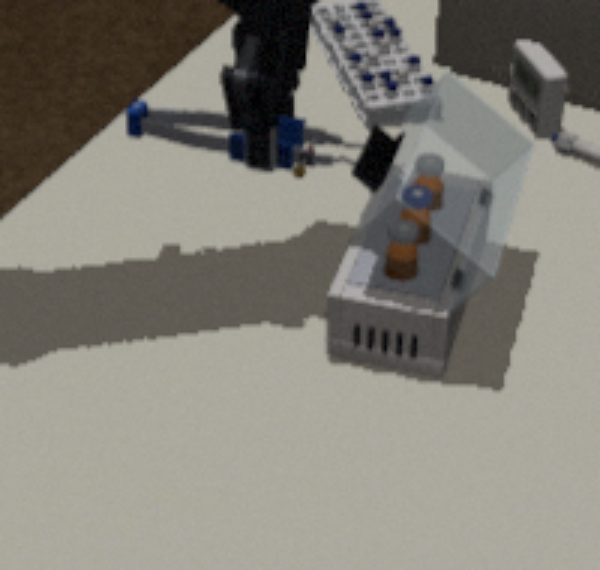

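The cover is lifted to about 0.6 rad with the jaws under the lip (around 365,155). Continue along the arc.

```bash
python3 -m crank '{"rot":[[0,0,0],[0,0,0],[0,0,0],[0,0,0],[0,0,0],[0,0,0],[0,0,0],[0,0,0],[0,0,0]],"dp":[[0.117,0,-0.147],[0.139,0,-0.127],[0.155,0,-0.105],[0.169,0,-0.081],[0.18,0,-0.055],[0.185,0,-0.028],[0.125,0,0],[0.03,0,0],[0,0,0]],"fingers":[-0.2,-0.2,-0.2,-0.2,-0.2,-0.2,-0.2,-0.2,-0.2]}' 30
python3 - <<'E'
from fp import *
p,d,m=snap("side"); cv2.imwrite("pics/s5.png",cv2.resize(p[150:340,230:430,::-1],None,fx=3,fy=3))
p,d,m=snap("wrist"); blue("wrist",(150,150,500,480),d,p,m)
E
python3 plan.py 0.4384 0.0523 0.038 -0.245 0
```

```text
time_s: 9.1
tcp_pos: [0.5616, 0.0219, 0.1462]
eef_rot: [[0.971, -0.24, -0.001], [-0.24, -0.971, 0.0], [-0.001, 0.0, -1.0]]
contact_force: [-0.1, 0.0, -1.3]
gripper_width: 0.0344
finger_force: 15.2
wrist [305, 201, 34, 35, 756] med [0.589  0.0144 0.0974] top rect ((588.4041137695312, 14.56967544555664), (19.2021427154541, 19.044994354248047), 2.8886115550994873) [0.0963 0.0985]
wrist [351, 278, 14, 103, 1152] med [0.5593 0.0078 0.1687] top rect ((556.8935546875, 8.188559532165527), (4.631857395172119, 45.058860778808594), 76.25074768066406) [0.1677 0.1697]
wrist [275, 281, 15, 101, 1072] med [0.5657 0.0366 0.1687] top rect ((563.8170166015625, 37.02555847167969), (4.548308849334717, 44.455047607421875), 76.60030364990234) [0.1678 0.1697]
t 9.2 tcp [0.5615 0.022  0.1465] w 0.0341 ff 15.16 F [-0.6388 -0.3513 -0.8171]
dp [-1.6884  0.0018  1.4483] rot [0.     0.0003 0.0009] q [ 0.2442  0.3373 -0.4208  1.6517  0.1461  1.1847 -2.0239]
```

View pics/s5.png

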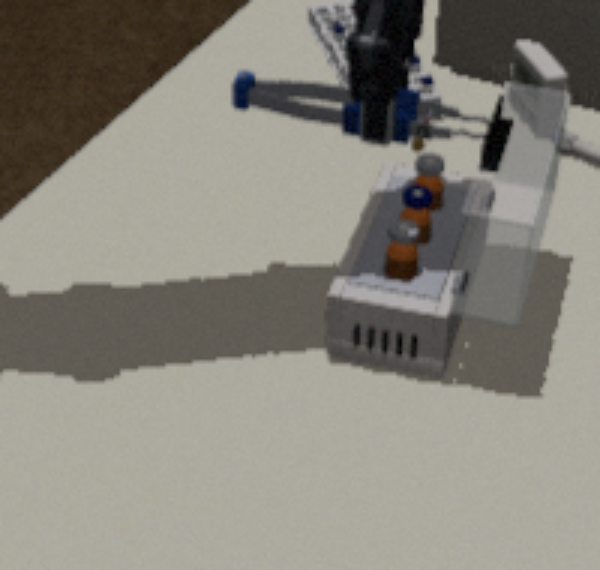

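Cover stands upright (black lip edge at ~495,135). Back off over the vial, open the jaws partly, and check the alignment.

```bash
python3 -m crank '{"rot":[[0,0,0],[0,0,0],[0,0,0],[0,0,0],[0,0,0],[0,0,0]],"dp":[[-0.15,0,0],[-0.2,0,0],[-0.14,0,0],[0,0,0],[0,0,0],[0,0,0]],"fingers":[-0.17,-0.13,-0.1,-0.06,-0.03,-0.03]}' 30
python3 - <<'E'
from fp import *
p,d,m=snap("wrist","w6.png"); blue("wrist",(150,100,500,480),d,p,m); np.savez("w6.npz",d=d,K=m["K"],R=m["orientation"],e=m["eye"])
E
python3 plan.py 0.5254 0.0304 0.146 -0.245 0
```

```text
time_s: 9.8
tcp_pos: [0.5269, 0.0303, 0.1471]
eef_rot: [[0.971, -0.241, 0.001], [-0.241, -0.971, -0.0], [0.001, -0.0, -1.0]]
contact_force: [-0.5, -0.2, -0.0]
gripper_width: 0.0416
finger_force: 9.9
wrist [303, 136, 37, 37, 861] med [0.5884 0.0146 0.0974] top rect ((588.0186157226562, 14.736261367797852), (18.920583724975586, 18.777816772460938), 32.22373962402344) [0.0965 0.0985]
wrist [357, 280, 19, 103, 1168] med [0.5238 0.0129 0.1703] top rect ((521.9426879882812, 13.233238220214844), (4.8552374839782715, 44.9132080078125), 74.47441101074219) [0.1693 0.1712]
wrist [265, 283, 19, 100, 1055] med [0.5312 0.048  0.1703] top rect ((529.903076171875, 48.372718811035156), (4.587040424346924, 44.714637756347656), 78.85331726074219) [0.1693 0.1712]
t 9.85 tcp [0.5269 0.0303 0.147 ] w 0.0413 ff 9.87 F [ 1.3926 -0.5825 -0.3993]
dp [-0.0199  0.0036  0.0128] rot [-0.0001 -0.0001  0.0006] q [ 0.2526  0.2655 -0.4349  1.7412  0.1207  1.1609 -2.0311]
```

View pics/w6.png

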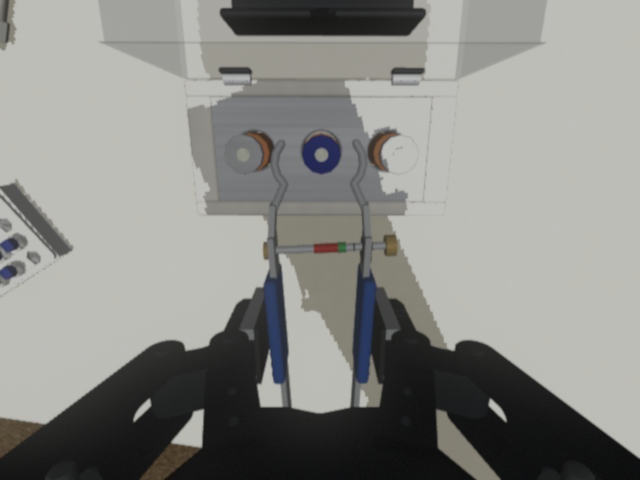

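```bash
python3 - <<'E'
import numpy as np
np.set_printoptions(precision=4,suppress=True)
f=np.load("w6.npz"); d=f["d"];K=f["K"];R=f["R"];e=f["e"]
v,u=np.mgrid[:480,:640]
P=np.einsum('ij,jhw->hwi',R,np.stack([(u-K[0,2])/K[0,0]*d,(v-K[1,2])/K[1,1]*d,d]))+e
X=np.array([.9701,-.2425]);Y=np.array([.2425,.9701]); cap=np.array([.5883,.0147])
b=np.stack([(P[...,:2]-cap)@X,(P[...,:2]-cap)@Y,P[...,2]],-1)*1000
k=(b[...,2]>135)&(abs(b[...,1])<30)&(b[...,0]>-30)&(b[...,0]<30)&(d>0)
for s in (1,-1):
    q=b[k&(b[...,1]*s>0)]
    for a in range(-20,14,2):
        w=q[(q[:,0]>=a)&(q[:,0]<a+2)]
        if len(w): print(s,a,len(w),np.median(w,0),w[:,1].min().round(1),w[:,1].max().round(1))
E
```

```text
1 -20 45 [-18.9829  18.5047 162.769 ] 17.4 20.0
1 -18 46 [-16.7831  18.0673 162.802 ] 16.3 19.6
1 -16 60 [-14.9665  17.5472 161.4771] 15.6 19.5
1 -14 45 [-13.0464  16.4797 160.8074] 14.8 18.5
1 -12 46 [-10.9817  15.6882 161.1132] 13.9 17.4
1 -10 47 [ -9.061   14.6031 160.8705] 12.8 16.6
1 -8 50 [ -6.9521  14.1639 160.913 ] 12.7 16.4
1 -6 55 [ -5.0326  15.6156 160.9293] 13.6 17.8
1 -4 50 [ -2.9837  16.5895 161.0053] 14.9 18.2
1 -2 46 [ -1.0282  16.9879 160.8839] 15.6 19.0
1 0 47 [  1.0881  17.043  161.0471] 15.7 18.4
1 2 49 [  2.9467  16.7242 161.0445] 15.0 18.4
1 4 51 [  4.9943  15.9669 160.8432] 13.8 17.9
1 6 53 [  6.789   14.8211 161.1069] 13.5 16.8
1 8 10 [  8.1307  14.6775 160.8407] 13.8 15.6
-1 -20 42 [-19.0214 -16.3962 162.9993] -17.8 -15.5
-1 -18 41 [-16.7807 -16.2448 163.0089] -17.8 -14.6
-1 -16 62 [-14.8545 -15.9199 162.2262] -17.6 -13.7
-1 -14 51 [-13.0978 -14.7065 160.8328] -16.4 -12.7
-1 -12 46 [-10.8729 -13.5818 160.9206] -15.5 -11.8
-1 -10 45 [ -8.9877 -12.7604 160.9741] -14.7 -10.9
-1 -8 49 [ -7.0276 -12.0191 160.894 ] -14.3 -10.4
-1 -6 57 [ -4.9884 -12.9817 161.2485] -15.2 -10.8
-1 -4 48 [ -3.0084 -14.1726 160.9613] -15.9 -12.3
-1 -2 44 [ -0.9578 -14.6438 161.1365] -16.3 -13.3
-1 0 49 [  1.1213 -14.7635 160.7357] -16.1 -13.3
-1 2 44 [  2.9993 -14.431  160.882 ] -16.1 -12.8
-1 4 56 [  5.0336 -13.7278 160.9907] -15.7 -11.7
-1 6 57 [  6.8313 -12.5464 161.0009] -14.7 -10.9
-1 8 13 [  8.1963 -12.2979 160.4031] -13.4 -11.2
```

```bash
python3 -m crank '{"rot":[[0,0,0],[0,0,0],[0,0,0],[0,0,0],[0,0,0],[0,0,0],[0,0,0],[0,0,0],[0,0,0],[0,0,0]],"dp":[[-0.008,0.015,0],[0,0,0.12],[0,0,0.12],[0,0,0.12],[0,0,0.12],[0,0,0.12],[0,0,0.12],[0,0,0.12],[0,0,0.08],[0,0,0.06]],"fingers":[-0.03,-0.03,-0.03,-0.03,-0.03,-0.03,-0.03,-0.03,-0.03,-0.03]}' 30
python3 -m crank '{"rot":[[0,0,0],[0,0,0]],"dp":[[0,0,0],[0,0,0]],"fingers":[-0.03,-0.03]}' 30
python3 - <<'E'
from fp import *
p,d,m=snap("wrist","w7.png"); blue("wrist",(150,100,500,480),d,p,m); cv2.imwrite("pics/w7c.png",cv2.resize(p[60:300,180:480,::-1],None,fx=2,fy=2))
np.savez("w7.npz",d=d,K=m["K"],R=m["orientation"],e=m["eye"])
E
python3 plan.py 0.5254 0.0304 0.0735 -0.245 0
```

```text
time_s: 10.85
tcp_pos: [0.5255, 0.0296, 0.0727]
eef_rot: [[0.971, -0.24, -0.0], [-0.24, -0.971, 0.0], [-0.0, -0.0, -1.0]]
contact_force: [0.1, 0.4, -1.2]
gripper_width: 0.0412
finger_force: 9.9
time_s: 11.05
tcp_pos: [0.5258, 0.0296, 0.0736]
eef_rot: [[0.971, -0.24, 0.0], [-0.24, -0.971, 0.0], [0.0, -0.0, -1.0]]
contact_force: [0.2, -0.4, -0.9]
gripper_width: 0.0412
finger_force: 9.9
wrist [290, 134, 60, 61, 2343] med [0.5885 0.0146 0.0974] top rect ((588.0689086914062, 14.751802444458008), (19.610843658447266, 19.435773849487305), 30.819345474243164) [0.0964 0.0985]
wrist [357, 280, 19, 103, 1224] med [0.5227 0.0123 0.0967] top rect ((520.4089965820312, 12.688879013061523), (5.12769079208374, 45.66450500488281), 74.54141235351562) [0.0955 0.0977]
wrist [264, 282, 20, 101, 1128] med [0.5306 0.0472 0.0968] top rect ((528.7838134765625, 47.67146682739258), (4.681198596954346, 45.1746826171875), 78.83112335205078) [0.0958 0.0977]
t 11.1 tcp [0.526  0.0296 0.0737] w 0.0415 ff 9.87 F [ 0.4044 -0.5503 -1.1427]
dp [-0.0098 -0.0081  0.0033] rot [-0.0001 -0.0002  0.0007] q [ 0.2377  0.3444 -0.4225  1.8225  0.1644  1.0084 -2.0643]
```

View pics/w7c.png

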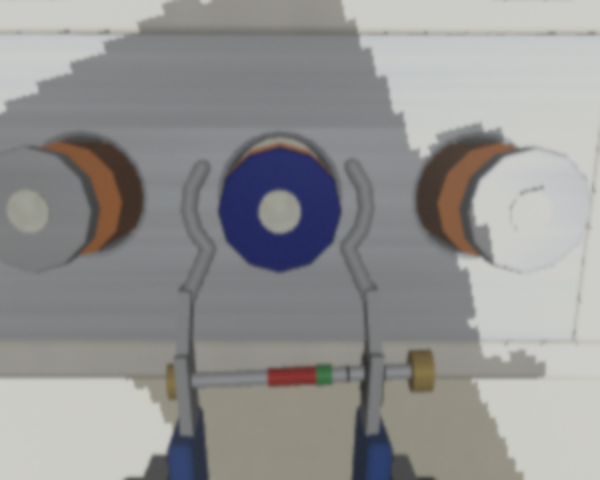

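Jaws sit evenly either side of the blue cap (centre ~280,210). Squeeze to the mark, hold, check.

```bash
python3 -m crank '{"rot":[[0,0,0],[0,0,0],[0,0,0],[0,0,0],[0,0,0],[0,0,0],[0,0,0],[0,0,0]],"dp":[[0,0,0],[0,0,0],[0,0,0],[0,0,0],[0,0,0],[0,0,0],[0,0,0],[0,0,0]],"fingers":[-0.08,-0.12,-0.16,-0.19,-0.205,-0.205,-0.205,-0.205]}' 30
python3 - <<'E'
from fp import *
p,d,m=snap("wrist","w8.png"); blue("wrist",(150,100,500,480),d,p,m); cv2.imwrite("pics/w8c.png",cv2.resize(p[60:300,180:480,::-1],None,fx=2,fy=2))
E
python3 plan.py 0.5254 0.0304 0.0735 -0.245 0
```

```text
time_s: 11.9
tcp_pos: [0.5256, 0.0296, 0.0734]
eef_rot: [[0.971, -0.24, 0.0], [-0.24, -0.971, 0.0], [-0.0, -0.0, -1.0]]
contact_force: [-0.5, -0.5, -2.3]
gripper_width: 0.0343
finger_force: 15.4
wrist [289, 134, 61, 61, 2352] med [0.5885 0.0146 0.0975] top rect ((587.9669189453125, 14.675338745117188), (19.45807647705078, 19.509695053100586), 28.833267211914062) [0.0964 0.0985]
wrist [350, 278, 15, 104, 1213] med [0.5232 0.0155 0.0957] top rect ((521.2429809570312, 15.876432418823242), (4.886852741241455, 45.325538635253906), 76.22129821777344) [0.0946 0.0966]
wrist [275, 281, 15, 101, 1134] med [0.5298 0.044  0.0957] top rect ((527.8627319335938, 44.58357620239258), (4.738491058349609, 44.892677307128906), 76.652587890625) [0.0947 0.0967]
t 11.95 tcp [0.5257 0.0296 0.0734] w 0.0342 ff 15.41 F [-0.7474  0.0437 -0.3093]
dp [-0.0059 -0.0099 -0.0019] rot [-0.      0.      0.0007] q [ 0.2377  0.3448 -0.4224  1.823   0.1645  1.0082 -2.0643]
```

View pics/w8c.png

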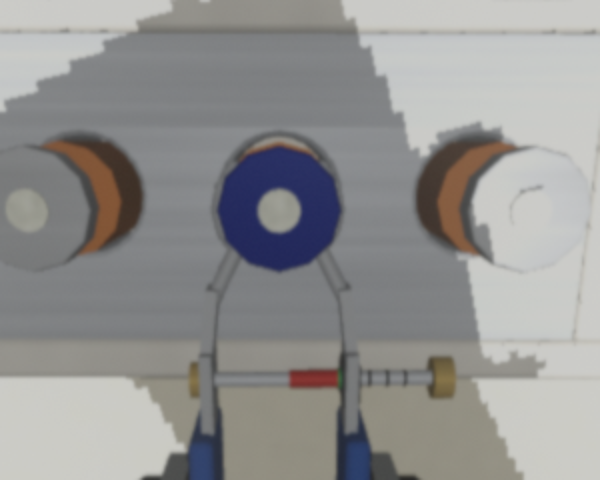

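```bash
python3 -m crank '{"rot":[[0,0,0],[0,0,0],[0,0,0],[0,0,0]],"dp":[[0,0,0],[0,0,0],[0,0,0],[0,0,0]],"fingers":[-0.215,-0.225,-0.225,-0.225]}' 30
python3 -m crank '{"rot":[[0,0,0],[0,0,0],[0,0,0],[0,0,0],[0,0,0],[0,0,0],[0,0,0],[0,0,0],[0,0,0],[0,0,0]],"dp":[[0,0,-0.04],[0,0,-0.08],[0,0,-0.1],[0,0,-0.12],[0,0,-0.12],[0,0,-0.12],[0,0,-0.12],[0,0,-0.12],[0,0,-0.08],[0,0,-0.04]],"fingers":[-0.225,-0.225,-0.225,-0.225,-0.225,-0.225,-0.225,-0.225,-0.225,-0.225]}' 30
python3 -m crank '{"rot":[[0,0,0],[0,0,0],[0,0,0]],"dp":[[0,0,0],[0,0,0],[0,0,0]],"fingers":[-0.225,-0.225,-0.225]}' 30
python3 - <<'E'
from fp import *
p,d,m=snap("wrist","w9.png"); blue("wrist",(150,100,500,480),d,p,m)
q,_,_=snap("side")
o=np.zeros((480,800,3),np.uint8); o[:360,:400]=cv2.resize(p[60:300,180:447,::-1],(400,360)); o[:400,400:]=cv2.resize(q[150:340,230:420,::-1],(400,400)); cv2.imwrite("pics/v9.png",o)
E
python3 plan.py 0.5254 0.0304 0.0735 -0.245 0
```

```text
time_s: 12.35
tcp_pos: [0.5256, 0.0295, 0.0734]
eef_rot: [[0.971, -0.24, 0.0], [-0.24, -0.971, 0.0], [-0.0, -0.0, -1.0]]
contact_force: [0.7, 0.7, -0.8]
gripper_width: 0.0333
finger_force: 16.3
time_s: 13.35
tcp_pos: [0.526, 0.0296, 0.1447]
eef_rot: [[0.971, -0.24, 0.001], [-0.24, -0.971, 0.0], [0.001, -0.0, -1.0]]
contact_force: [-0.1, 0.4, -0.9]
gripper_width: 0.0336
finger_force: 16.3
time_s: 13.65
tcp_pos: [0.5254, 0.0295, 0.1434]
eef_rot: [[0.971, -0.24, -0.001], [-0.24, -0.971, 0.0], [-0.001, 0.0, -1.0]]
contact_force: [-0.0, -0.2, -0.8]
gripper_width: 0.0334
finger_force: 16.3
wrist [290, 133, 58, 59, 2194] med [0.5886 0.0146 0.1633] top rect ((588.1565551757812, 14.69405746459961), (19.538211822509766, 19.373146057128906), 60.14394760131836) [0.1622 0.1643]
wrist [350, 280, 14, 101, 1151] med [0.5231 0.0158 0.1657] top rect ((520.6917724609375, 16.178722381591797), (4.859549522399902, 45.18907165527344), 76.73575592041016) [0.1647 0.1666]
wrist [277, 282, 14, 100, 1052] med [0.5289 0.0438 0.1657] top rect ((527.584228515625, 44.15838623046875), (4.456852912902832, 44.949424743652344), 76.60067749023438) [0.1648 0.1667]
t 13.75 tcp [0.5254 0.0296 0.1435] w 0.0336 ff 16.29 F [-1.1884 -1.1463 -1.7465]
dp [-0.0023 -0.0107  0.9331] rot [0.     0.0002 0.0007] q [ 0.2541  0.2664 -0.4349  1.7484  0.1214  1.154  -2.0302]
```

View pics/v9.png

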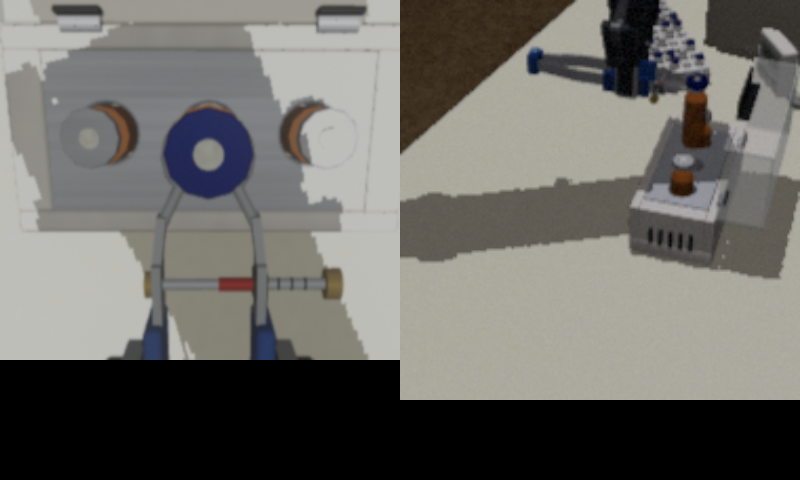

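The vial hangs upright: cap top is at 0.163 m, so its underside is at about 0.088 m. The right leg is on the green band, the cover is upright and the silver vials are in place.

```bash
python3 -c "
from cell import robot
print(robot.finish_job())"
```

```text
the job is handed in; nothing more can be done
None
```

The job is handed in, but the hand-in returned no verdict. At the last look, about 14 s in, the cover stood upright, the blue-capped vial hung upright in the forceps with its underside about 88 mm above the bench, the gap was on the green mark, and the silver-capped vials were still in their wells.

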